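# Pin the exciter's trunnion shaft

### The arm

A 7-joint arm with a two-finger parallel gripper is mounted at the origin on the work surface. World frame = base frame: x ahead of the robot, y to its left, z up, the work surface at z = 0. Lengths are in m, angles in rad, forces in N, time in s.
With the tool pointing down it reaches from about 0.35 to 0.9 m from the base axis. Payload 8.1 kg.
Tool frame: the origin (TCP) lies on the centre line of the jaws, within the pads' length; the fingertips stand 19 mm ahead of it and the grasp point (between the pads) is the TCP (arm.tip_reach is the distance from the TCP to the fingertips, in m); z points along the fingers, y is the line along which they close (so a half turn about z gives the same grasp; the last joint's range is limited). The gripper opens to 92 mm and grips with 3 to 60 N. Pads are 19 mm wide; open, the fingers measure 130 mm over their backs; the gripper's body (75 mm by 190 mm) begins 47 mm behind the grasp point.
Start: joints at [-1.288, 0.434, 0.025, 1.573, -0.012, 1.134, -0.075], TCP at [0.235, 0.579, 0.246] pointing down, gripper open.
Joint ranges: [-2.62, 2.62], [-0.44, 2.09], [-1.27, 1.32], [0.08, 2.57], [-1.32, 4.46], [0.12, 2], [-2.74, 2.74]. Speed limits (rad/s): [2.22, 2.22, 3.01, 3.01, 3.14, 3.14, 3.14].

### API

Orientations are given as a rotation vector (axis times angle).
In Python, from cell import arm gives the robot as it stands.
- The arm moves only by the tool arm_command, never from a script. Its argument "targets" is a list that holds one entry, the list of rows, each a list of 6 numbers: the shift along the tool's x, y, z in m, then the turn, a rotation vector about the tool's x, y, z in rad. A call has 1 to 10 rows; each row shifts and turns the commanded pose from where the row before left it, along the tool's axes as they then stand; what a row does not reach is not made up. A row lasts 1/8 s, in which the tool goes at most 62.5 mm and 10.7 degrees, less where a joint would pass 70% of its speed; a pose out of reach is approached as far as the arm can. A call with a gripper value outside its range is refused whole. "jaw" is the finger opening in m, from 0 to 0.0918, set as the call begins (left out, the last holds). The fingers move at their own pace and stop on an object; "newtons" is the grip in N (left out, the last holds). Time passes only in rows, so rows that do not move let the fingers close. It gives the time, the measured TCP pose, the force, the opening and the grip force at its end, in the units of the state.
- arm.observe(): the state, without advancing time (a new reading comes with each control period).
- arm.get_image(name): name is "scene" or "top" or "wrist"; returns a dict with "pixels" (420x560x3 uint8, red, green, blue), "z_map" (420x560 float32, m along the optical axis (not along the pixel's ray), 0 where there is no reading), "fx", "fy", "cx", "cy" (pixels), "xyz" and "rotation" of the camera in the world; the wrist camera has in their place "T_tool_cam" (4x4, takes a point from camera to tool coordinates, whose origin is the TCP and whose axes are the flange's). Camera axes: x right, y down, z forward; pixel columns grow to the right and rows downward; lengths in m; the calibration is good to about 2 mm. A picture is of the moment at which its call begins: read the wrist's pose just before it.
- arm.sign_off(): hands the job in; it is judged then, once.
The state is a dict: "clock": time; "joints": joint angles; "dq": joint speeds; "joint_efforts": joint torques, N m; "position": TCP position; "ee_rot": TCP orientation; "force": force on the tool from outside, world axes, zero at the start; "ft_torque": the same for the moment, N m; "width": opening from 0.0 (shut) to 1.0 (fully open); "gripper_force": force on a finger pad.
Only numpy, scipy, OpenCV 4.12 (cv2) and the standard library are available. Lean on these libraries where they do the work, as an engineer would, in place of code of your own. Each camera call takes 0.05 s, during which the arm holds its last target. There are 200 camera calls.

### The job

Secure the vibration exciter's trunnion shaft with the linchpin: take the ringed pin from the wooden rack, feel its nose into the cross hole in the shaft's end past the sprung washer, with the ring's closing side towards the shaft's free end, and press it fully home without forcing it (never harder than 40 N on the stand). Then swing its ring up, over and right down round the shaft's end until it is shut, and let go; leave the other pins and things where they are.

Things in the scene. Friction and masses are not known exactly. Their poses are not given: they have to be found in the camera images.
- stand_hole (a point): Where the mouth centre of the vertical 10 mm cross hole in the end of the exciter's trunnion shaft would be with the shaft drawn fully out: on its flat top, 140 mm above the table. x: level along the shaft to its free end; z up. The shaft slides endways and was left part-way in: the true hole lies 3 to 21 mm back from here (to -x; none across). It stays there under less than 60 N.
- stand: Vibration exciter in its blue trunnion stand, fixed: base 260 x 170 x 14 mm, grey drum (top 194 mm up), cheeks (tops 152 mm up; the near one's face 90 mm behind stand_hole). Origin mid-underside, axes as stand_hole, which is at 177, 0, 140 mm. The shaft's end, from 30 mm behind the true hole to 14 mm past it, is a steel bar 20 mm wide and high, flat on top.
- washer (a joint): Steel washer, 34 mm dia., 4 mm thick, on the shaft behind the hole (-x), before a 30 mm dia. coil spring. It stands 7 mm above the flat top; its face hangs 4 mm over the hole, so only the 6 mm of the mouth on the free-end side are open. Joint, m: 0 at rest, grows as it is pushed back (2.5 N per mm). The pin's nose wedges it back: about 3 mm when in.
- linchpin_head (a point): Centre of the steel linchpin's head, the only pin with a ring. It stands in the rack, head up. Head: flat block 9 mm thick (its x) x 20 mm wide (y) x 26 mm high; this point is half-way up, 13 mm above the shoulder that rests on the rack, and on the shaft's flat top when home. z: up the pin; x: to the side where the ring closes; it must point along the shaft to its free end.
- linchpin: The linchpin (70 g); origin mid-shoulder, 13 mm below linchpin_head, same axes. Below the shoulder a round shank 9 mm dia., 42 mm long, its last 12 mm tapering to a nose of 5 mm dia.
- ring_end (a point): Middle of the far end of the linchpin's wire ring: wire 4 mm, loop 48 mm wide outside, hinged on the head's y faces 9 mm above the shoulder, far end 47 mm from the hinge. Open, this point is 37 mm behind (-x) and 38 mm above the shoulder, so a finger can reach down through the ring (26 mm of room) to grip the head's 9 mm. Closed, it hangs below the shaft by the pin's nose.
- ring (a joint): Angle of the linchpin's ring, rad: 0 open (leaning back to -x, 52 degrees from upright), grows as it is swung up, over the head, forward and down over the shaft's free end (+x): 0.91 upright, 2.48 level forward, 3.91 shut (end of its travel, hanging beside the nose). It is stiff on its pivots (0.03 N m) and stays where it is left.
- rack: Wooden pin rack fixed to the table, 72 (x) x 190 (y) x 50 mm high, origin mid-underside, z up. Three holes of 11 mm at x = +8 mm, y = -60, 0 and +60 mm, a pin in each (which in which varies); the linchpin's x is within 0.1 rad of the rack's x.
- clevis_pin: Bystander: plain steel clevis pin with a round 17 mm head, 8 mm high, in the rack; origin at the rack's top. Leave it in its hole.
- tee_pin: Bystander: dark steel pin with a T handle 57 mm long, 27 mm high, in the rack; origin at the rack's top. Leave it in its hole.
- mouse: Bystander: black computer mouse, 100 x 58 x 32 mm, origin under its centre.
- accelerometer: Bystander: 22 mm steel cube (accelerometer), origin under its centre.
- brass_mass: Bystander: brass mass 38 mm dia., 53 mm high, origin under its centre.
- modal_hammer: Bystander: small impact hammer 220 mm long, 26 mm high, lying on the right, origin under its middle.
- tape: Bystander: roll of black tape 90 mm dia., 24 mm high, origin under its centre.
- screwdriver: Bystander: screwdriver 200 mm long, 26 mm high, lying right of the rack, origin under its middle.
Mind the look-alikes: they are no part of the job. Of the things shaped like the linchpin, the bare steel one is meant.

How it is judged:
On the way:
1. the linchpin stands fully home in the shaft's hole, its ring still open (x of linchpin_head in the frame of stand_hole between -0.024 and 0 m and y of linchpin_head in the frame of stand_hole between -0.0045 and 0.0045 m and z of linchpin_head in the frame of stand_hole between 0.01 and 0.0155 m and angle between linchpin_head's own z axis and vertical below 0.12 rad and value of joint ring below 1.2 rad), for 0.2 s.
At the end, for the whole second after the job is handed in: The linchpin is upright (0.12 rad) in the shaft's hole, shoulder on the flat top (head centre 10 to 15.5 mm above it, 0 to 24 mm behind stand_hole, within 4.5 mm across), its ring over the shaft's free end and shut (joint above 3.6 rad, far end below the shaft), at rest (x of linchpin_head in the frame of stand_hole between -0.024 and 0 m and y of linchpin_head in the frame of stand_hole between -0.0045 and 0.0045 m and z of linchpin_head in the frame of stand_hole between 0.01 and 0.0155 m and angle between linchpin_head's own z axis and vertical below 0.12 rad and value of joint ring above 3.6 rad and z of ring_end in the frame of stand_hole below -0.025 m and linear speed of linchpin below 0.02 m/s); the robot touches nothing.
It fails at once if the linchpin is forced: it presses on the stand, shaft or washer with more than 40 N (contact force between linchpin and stand above 40 N).
It fails at once if a hand or arm presses on the stand with more than 40 N (contact force between any of the fingers, the arm and stand above 40 N).
It fails at once if another pin or thing is shifted by more than 15 mm (distance of any of clevis_pin, tee_pin, mouse, accelerometer, brass_mass, modal_hammer, tape, screwdriver from where it was at the start of the episode above 0.015 m).
It also fails if it takes over 72 s, if anything falls off the work surface, if the arm or the gripper's body presses on something with over 40 N, if the wrist force passes 120 N, or if a joint passes its speed limit or range.

## Working session

There is one attempt and no reset: what is moved stays moved. The work goes in short steps, Python scripts to look and compute and a tool call to move; the robot and the scene stay as the last step left them, time stands still between calls to the robot, and variables do not carry over. Pictures are saved under pics/ and viewed, at most 10 in all, crops included, and the job is handed in when it is done.

Besides the shell and the picture viewer there is one more tool, called by a JSON object that holds its "op" and its "data". arm_command: Moves the arm, as the interface text tells. Its arguments: {"type":"object","properties":{"targets":{"type":"array","items":{"type":"array","items":{"type":"array","items":{"type":"number"}}}},"jaw":{"type":"number"},"newtons":{"type":"number"}},"required":["targets"]}

```bash
ls; mkdir -p pics
cat > h.py <<'E'
import numpy as np,cv2
from scipy.spatial.transform import Rotation as R
from cell import arm
def cam(n):
    s=arm.observe(); im=arm.get_image(n)
    if n=="wrist":
        T=np.eye(4);T[:3,:3]=R.from_rotvec(s["ee_rot"]).as_matrix();T[:3,3]=s["position"];T=T@np.array(im["T_tool_cam"])
        im["P"]=T[:3,3];im["Q"]=T[:3,:3]
    else:
        q=np.array(im["rotation"]);im["P"]=np.array(im["xyz"])
        im["Q"]=q if q.shape==(3,3) else R.from_rotvec(q).as_matrix()
    return im
def pts(im):
    v,u=np.mgrid[:420,:560];z=im["z_map"]
    c=np.stack([(u-im["cx"])/im["fx"]*z,(v-im["cy"])/im["fy"]*z,z],-1)
    return c@im["Q"].T+im["P"]
def ray(im,u,v,h):
    d=im["Q"]@np.array([(u-im["cx"])/im["fx"],(v-im["cy"])/im["fy"],1]);return im["P"]+d*(h-im["P"][2])/d[2]
def save(im,f,box=None,k=1):
    p=im["pixels"][:,:,::-1]
    if box: p=p[box[1]:box[3],box[0]:box[2]]
    cv2.imwrite("pics/"+f,cv2.resize(p,None,fx=k,fy=k,interpolation=cv2.INTER_CUBIC))
def st():
    s=arm.observe();print(s["clock"],np.round(s["position"],4),np.round(R.from_rotvec(s["ee_rot"]).as_matrix(),3).tolist(),np.round(s["force"],2),s["width"])
E
python3 - <<'E'
from h import *
st()
a=cam("scene");b=cam("top")
print(a["P"],a["Q"],b["P"],b["Q"],a["fx"],b["fx"])
p=np.hstack([a["pixels"],b["pixels"]])
cv2.imwrite("pics/a.png",cv2.resize(a["pixels"][:,:,::-1],(800,600)))
cv2.imwrite("pics/b.png",cv2.resize(b["pixels"][:,:,::-1],(800,600)))
E
```

```text
pics
0.0 [0.2351 0.5786 0.2449] [[-0.926, 0.376, -0.0], [0.376, 0.926, -0.002], [-0.0, -0.002, -1.0]] [-0.11  0.01  0.07] 1.0009934113596046
[ 1.16230313 -0.08333741  0.80749217] [[-0.08233949  0.74657174 -0.66019001]
 [ 0.99643252  0.07397131 -0.04062596]
 [ 0.01850493 -0.66117992 -0.74999912]] [ 0.45873928 -0.1176615   1.4522845 ] [[-2.25238063e-02 -9.97334561e-01  6.94006661e-02]
 [-9.99746305e-01  2.24732145e-02 -1.50976478e-03]
 [-5.39154594e-05 -6.94170651e-02 -9.97587725e-01]] 414.3880506526539 541.5288070502746
```

View pics/a.png

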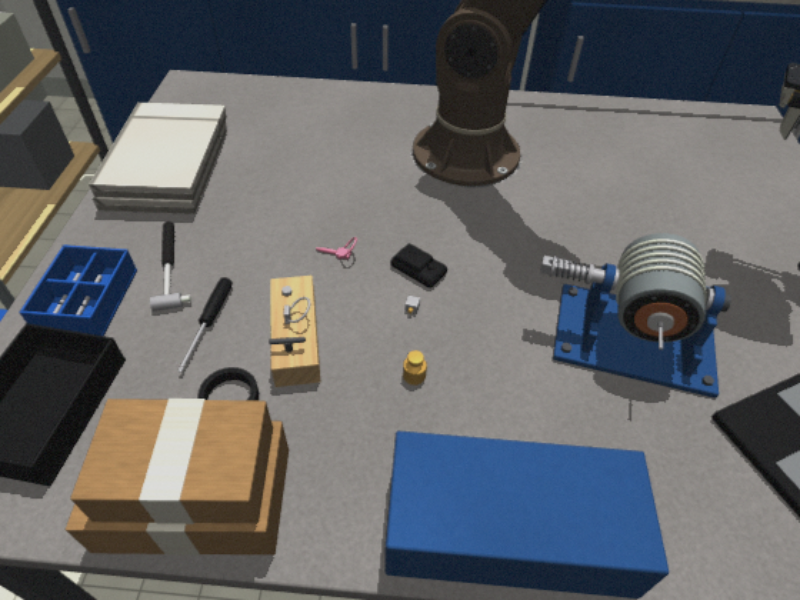

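View pics/b.png

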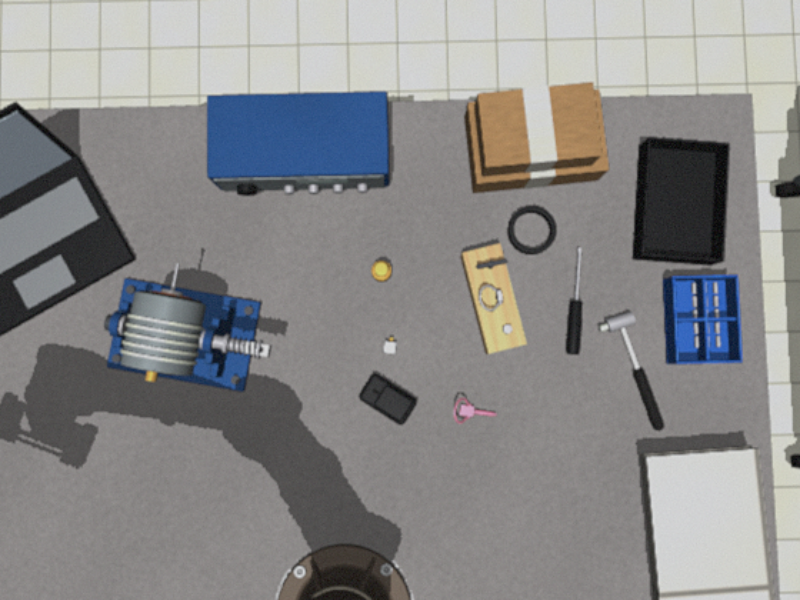

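Top view (800 px scale): the ringed steel pin is in the rack's middle hole at (490,296). The look-alikes are the pink ringed pin at (467,409), the tee pin at (490,264) and the clevis pin at (507,328). The stand is at (190,335), with the shaft end at (262,350). I choose the bare steel one in the rack, and will check it in a close crop.

Run:
```python
from h import *
a=cam("scene");b=cam("top")
A=cv2.resize(a["pixels"][180:275,180:230,::-1],None,fx=6,fy=6,interpolation=2)
B=cv2.resize(b["pixels"][165:250,315:375,::-1],None,fx=6,fy=6,interpolation=2)
h=max(A.shape[0],B.shape[0]);pad=lambda p:cv2.copyMakeBorder(p,0,h-p.shape[0],0,4,0)
cv2.imwrite("pics/c.png",np.hstack([pad(A),pad(B)]))
P=pts(b);px=b["pixels"]
hsv=cv2.cvtColor(px,cv2.COLOR_RGB2HSV)
# rack: height 45..55 region
m=((abs(P[...,2]-.05)<.006)&(P[...,1]<-.15)&(P[...,1]>-.45)&(P[...,0]>.4)&(P[...,0]<.75)&(hsv[...,1]>60)).astype(np.uint8)
m[:,:310]=0;m[:,385:]=0
r=cv2.minAreaRect(np.argwhere(m)[:,::-1].astype(np.float32));print(r)
c=[ray(b,*q,.05)[:2] for q in cv2.boxPoints(r)];print(np.round(c,4),np.mean(c,0))
# stand base blue
m=((P[...,2]>.004)&(P[...,2]<.024)&(P[...,1]>.1)&(hsv[...,0]>100)&(hsv[...,0]<125)&(hsv[...,1]>120)).astype(np.uint8);m[:,200:]=0
r=cv2.minAreaRect(np.argwhere(m)[:,::-1].astype(np.float32));print(r)
c=[ray(b,*q,.014)[:2] for q in cv2.boxPoints(r)];print(np.round(c,4),np.mean(c,0))
# shaft top
m=(abs(P[...,2]-.14)<.006)&(P[...,1]<.25)&(P[...,1]>.0);q=P[m];print(len(q),q.min(0),q.max(0))
```

```text
((345.60888671875, 208.10256958007812), (73.06925201416016, 27.733964920043945), 75.30268096923828)
[[ 0.6524 -0.2309]
 [ 0.6693 -0.3014]
 [ 0.4839 -0.3436]
 [ 0.4673 -0.2737]] [ 0.56821407 -0.28738463]
((96.95086669921875, 209.25772094726562), (192.4599609375, 100.47021484375), 38.55046463012695)
[[0.6443 0.6552]
 [0.8538 0.4894]
 [0.5209 0.0874]
 [0.3179 0.2547]] [0.58421959 0.37166461]
538 [7.28876855e-02 1.13138242e-04 1.34028749e-01] [0.57484227 0.24872646 0.1459907 ]
```

View pics/c.png

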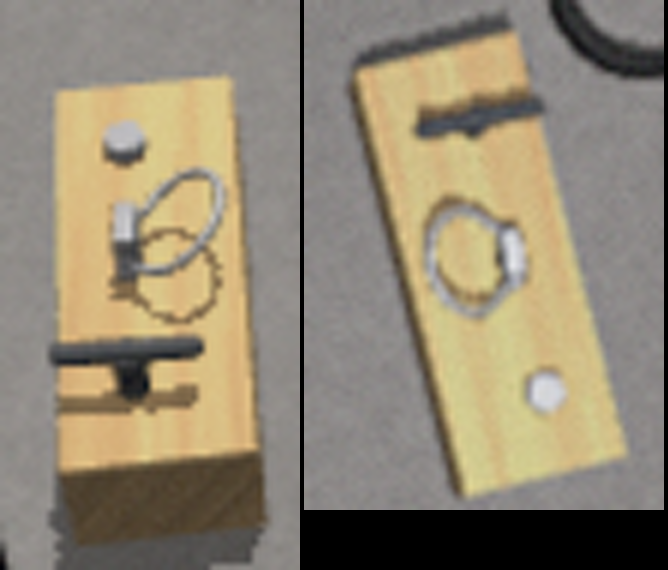

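The crop shows the steel ringed pin in the middle hole. Its head is on the right and its ring leans left (+y), so the pin's x points to about -y, the same as rack x. First I move over the shaft's end to look with the wrist camera.

{"op": "arm_command", "data": {"targets": [[[-0.036,-0.032,-0.0085,0,0,0],[-0.036,-0.032,-0.0085,0,0,0],[-0.036,-0.032,-0.0085,0,0,0],[-0.036,-0.032,-0.0085,0,0,0],[-0.036,-0.032,-0.0085,0,0,0],[-0.036,-0.032,-0.0085,0,0,0],[-0.036,-0.032,-0.0085,0,0,0],[-0.036,-0.032,-0.0085,0,0,0],[-0.036,-0.032,-0.0085,0,0,-0.1],[-0.036,-0.032,-0.0085,0,0,-0.11]]]}}

```text
clock: 1.45
position: [0.4528, 0.1479, 0.3312]
ee_rot: [0.27, 3.13, 0.001]
force: [0.9, 0.2, 0.0]
width: 1.001
gripper_force: 0.0
```

{"op": "arm_command", "data": {"targets": [[[0,0,0,0,0,0],[0,0,0,0,0,0]]]}}

```text
clock: 1.7
position: [0.4521, 0.1499, 0.3305]
ee_rot: [-0.277, -3.129, -0.0]
force: [-0.6, 0.2, -0.1]
width: 1.0
gripper_force: 0.0
```

Run:
```python
from h import *
st();w=cam("wrist");print(w["P"],w["Q"],w["fx"])
cv2.imwrite("pics/d.png",cv2.resize(w["pixels"][:,:,::-1],(800,600)))
P=pts(w);np.save("w1.npy",P)
import pickle;pickle.dump({k:w[k] for k in("pixels","z_map","P","Q","fx","fy","cx","cy")},open("w1.pkl","wb"))
```

```text
1.7 [0.4521 0.1499 0.3305] [[-0.984, 0.176, -0.0], [0.176, 0.984, 0.0], [0.001, 0.0, -1.0]] [-0.58  0.2  -0.1 ] 0.9997204126730519
[0.37807093 0.16222502 0.47164633] [[ 1.75817919e-01  9.46080607e-01  2.72065331e-01]
 [ 9.84422686e-01 -1.68917091e-01 -4.87749159e-02]
 [-1.88517737e-04  2.76402788e-01 -9.61041864e-01]] 350.8037925081462
```

View pics/d.png

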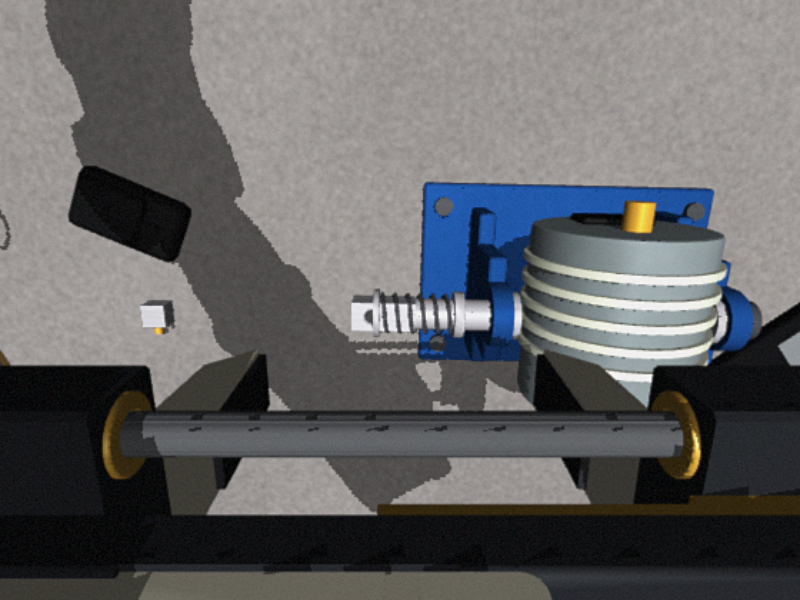

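The wrist view shows the flat shaft end at (352–375, 297–332), the hole at (368,318), the washer at (377,312) and the spring behind it. The tool's y is nearly parallel to the shaft already.

Run:
```python
from h import *
import pickle;w=pickle.load(open("w1.pkl","rb"));P=pts(w)
v,u=np.mgrid[:420,:560]
# base edges -> yaw (blue contour)
hsv=cv2.cvtColor(w["pixels"],cv2.COLOR_RGB2HSV)
blue=((hsv[...,0]>100)&(hsv[...,0]<125)&(hsv[...,1]>150)).astype(np.uint8)
top=[(c,np.argmax(blue[:,c])) for c in range(310,490,4)]
T=np.array([ray(w,c,r-.5,.014) for c,r in top]);k=np.polyfit(T[:,1],T[:,0],1);print("base edge dx/dy",k,np.abs(np.polyval(k,T[:,1])-T[:,0]).max())
left=[(np.argmax(blue[r]),r) for r in range(140,220,4)]
L=np.array([ray(w,c-.5,r,.014) for c,r in left]);k2=np.polyfit(L[:,0],L[:,1],1);print("left edge dy/dx",k2)
m=(abs(P[...,2]-.14)<.004)&(u>235)&(u<275)&(v>195)&(v<245)
q=P[m];print("top z",np.median(q[:,2]),len(q))
g=m.astype(np.uint8);ys,xs=np.where(g);print(xs.min(),xs.max(),ys.min(),ys.max())
crop=w["pixels"][195:245,235:285];print(crop[...,0][::2,::2][:,:20])
zz=P[195:245:3,240:275:2,2];print(np.round(zz*1000).astype(int))
```

```text
base edge dx/dy [0.20008758 0.37020159] 0.000734944694591233
left edge dy/dx [ 2.26136589 -0.95296527]
top z 0.14210516018342892 496
246 274 204 235
[[153 163 161 160 164 167 159 158 164 170 168 169 159 151 150 159 165 163
  162 161]
 [154 164 167 162 163 165 166 162 161 164 160 165 164 158 152 161 162 163
  158 158]
 [155 158 156 158 168 164 160 161 156 153 160 166 170 162 160 166 162 166
  159 164]
 [152 155 151 158 169 171 169 166 167 160 159 164 161 158 162 167 163 168
  150 157]
 [153 164 148 162 159 159 158 166 168 170 160 156 159 135  88  74 167 176
  155 158]
 [163 156 162 161 161 158 160 160 160 169 162 166 165 128 133  80  61 157
  168 170]
 [166 159 162 167 166 166 117  81  81  91  82  87  85 110 158  83  39  54
   90  92]
 [158 157 162 161 167 171  97  74  82  76  77  80  73 121 180  99  44  52
   79  83]
 [158 161 165 158 156 154  95  92  93  77  89  85  81 154 189 115  45  45
   77  77]
 [160 158 163 161 160 157 238 237 237 237 237 236 238 215 203 137 132  81
  244 238]
 [161 158 158 165 159 161 231 229 228 228 229 235 235 232 219 189 141  69
  237 233]
 [164 154 162 15
[... 1750 characters left out ...]
147 142 145 144 143 143]
 [  3   2   2 142 143 143 142 143 128   3   2 148 148 142 147 144 142 142]
 [  2   2   1 143 142 142 143 142 135 131 129 149 149 141 147 146 142 143]
 [  1   1   4 143 472 144 142 143 142 140 138 149 148 143 146 147 143 142]
 [  2   3   1 141 141 142 142 142 141 143 142 148 148 143 143 144 142 143]
 [  4   3   4   2   3   2   3   2   1 141 143 147 148 143 144 143 143 142]
 [  4   3   3   3   2   1   2   2   2   2   3 143 144   3   2   3   2   2]
 [  1   3   3   2   3   2   1   3   3   2   1   1   1   4   2   4   4   1]
 [  2   3   2   3   3   4   2   3   3   3   3   2   3   2   2   3   2   1]
 [  1   2   1   2   2   1   3   3   2   2   3   2   1   4   2   2   4   2]]
```

{"op": "arm_command", "data": {"targets": [[[-0.0242,-0.0515,0.0037,0,0,0],[-0.0242,-0.0515,0.0037,0,0,0],[-0.0242,-0.0515,0.0037,0,0,0],[-0.0242,-0.0515,0.0037,0,0,0],[-0.0242,-0.0515,0.0037,0,0,0],[-0.0242,-0.0515,0.0037,0,0,0],[-0.0242,-0.0515,0.0037,0,0,0],[-0.0242,-0.0515,0.0037,0,0,-0.13],[0,0,0,0,0,-0.135],[0,0,0,0,0,-0.135]]], "jaw": 0.04}}

```text
clock: 3.0
position: [0.5715, -0.2891, 0.3]
ee_rot: [0.358, -3.12, -0.002]
force: [0.6, 0.1, 0.1]
width: 0.434
gripper_force: 0.0
```

{"op": "arm_command", "data": {"targets": [[[0,0,0,0,0,0],[0,0,0,0,0,0]]]}}

```text
clock: 3.25
position: [0.5714, -0.289, 0.3009]
ee_rot: [0.349, -3.122, -0.001]
force: [-0.3, 1.1, 0.4]
width: 0.437
gripper_force: 0.0
```

Run:
```python
from h import *
import pickle
w=pickle.load(open("w1.pkl","rb"))
e=ray(w,246.5,222,.14);hl=ray(w,255,222,.14);a=ray(w,250,213,.14);b=ray(w,250,230.5,.14);print("end",e,"holeedge",hl,"sides",a,b,(a+b)/2)
st();w=cam("wrist")
pickle.dump({k:w[k] for k in("pixels","z_map","P","Q","fx","fy","cx","cy")},open("w2.pkl","wb"))
cv2.imwrite("pics/e.png",cv2.resize(w["pixels"][:,:,::-1],(800,600)))
P=pts(w);hsv=cv2.cvtColor(w["pixels"],cv2.COLOR_RGB2HSV)
m=(P[...,2]>.066)&(P[...,2]<.085)&(np.hypot(P[...,0]-.57,P[...,1]+.295)<.025);q=P[m]
v,u=np.where(m);print("head/ring",len(q),np.median(q,0) if len(q) else 0,(u.min(),u.max(),v.min(),v.max()) if len(q) else 0)
wood=((hsv[...,0]>10)&(hsv[...,0]<30)&(hsv[...,1]>70)&(abs(P[...,2]-.05)<.01)).astype(np.uint8)
r=cv2.minAreaRect(np.argwhere(wood)[:,::-1].astype(np.float32));c=np.array([ray(w,*k,.05) for k in cv2.boxPoints(r)]);print(r,np.round(c,4),c.mean(0))
```

```text
end [0.4796639  0.10953472 0.14      ] holeedge [0.4811499  0.11785797 0.14      ] sides [0.47111224 0.11482773 0.14      ] [0.48905668 0.11117408 0.14      ] [0.48008446 0.1130009  0.14      ]
3.25 [ 0.5714 -0.289   0.3009] [[-0.975, -0.221, -0.0], [-0.221, 0.975, 0.001], [0.0, 0.001, -1.0]] [-0.31  1.07  0.36] 0.43669189386374674
head/ring 259 [ 0.56766793 -0.29254137  0.07727875] (np.int64(273), np.int64(291), np.int64(158), np.int64(197))
((211.6458740234375, 225.82723999023438), (242.68482971191406, 431.1319580078125), 70.81210327148438) [[ 0.6559 -0.6352  0.05  ]
 [ 0.4122 -0.2265  0.05  ]
 [ 0.6366 -0.056   0.05  ]
 [ 0.9666 -0.533   0.05  ]] [ 0.66785371 -0.36266331  0.05      ]
```

View pics/e.png

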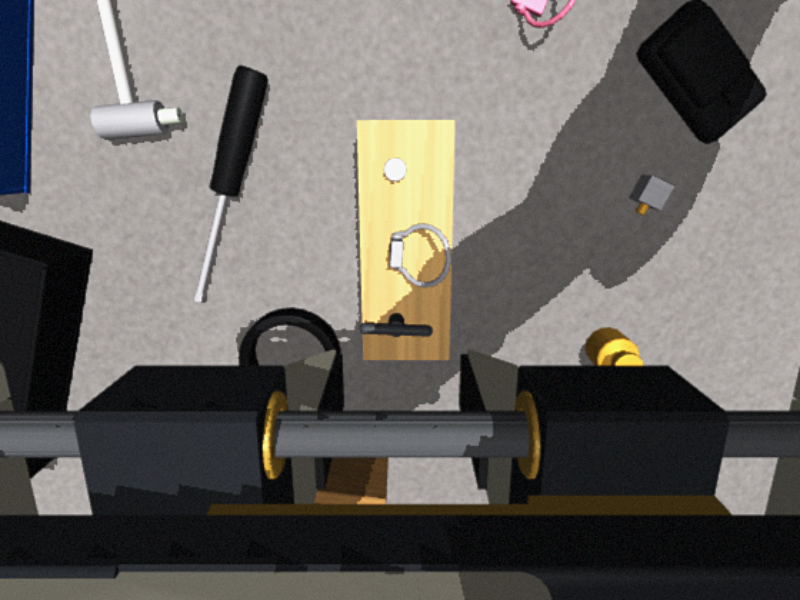

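The wrist view shows the rack square to the tool. The linchpin head is at (396,252) with a slight yaw, its ring loops to the right to (450,255), the clevis pin is at (395,169) and the tee at (397,328). Next I measure the head's top face finely.

Run:
```python
from h import *
import pickle
w=pickle.load(open("w2.pkl","rb"));P=pts(w);g=cv2.cvtColor(w["pixels"],cv2.COLOR_RGB2GRAY)
np.set_printoptions(linewidth=200)
print(g[160:194,266:296])
print(np.round(P[160:194:2,266:296:2,2]*1000).astype(int))
```

```text
[[228 228 227 ... 111 127 101]
 [229 228 227 ... 122 130 126]
 [229 226 227 ... 125 126 133]
 ...
 [224 226 225 ... 152 126 132]
 [228 229 223 ... 124 126 130]
 [226 226 224 ... 125 126 132]]
[[51 52 52 53 53 52 53 52 52 52 69 71 73 73 52]
 [53 52 53 52 51 52 63 65 68 69 69 53 52 53 52]
 [52 51 53 52 63 66 65 64 67 68 53 51 54 54 52]
 [53 53 53 52 64 66 66 63 52 52 52 53 52 51 52]
 [52 52 51 52 77 76 77 75 52 53 54 53 52 53 53]
 [52 56 50 52 80 80 78 78 51 54 53 51 52 51 52]
 [51 53 52 40 79 77 77 79 52 52 53 52 52 53 53]
 [52 53 53 48 79 78 78 78 53 52 51 53 53 52 52]
 [51 52 52 51 79 79 79 79 53 53 53 50 53 53 51]
 [51 52 52 52 77 78 78 79 53 52 52 52 52 52 52]
 [53 52 52 53 77 79 78 78 53 53 51 51 53 52 53]
 [53 51 53 52 79 77 78 78 52 52 51 52 52 51 53]
 [51 52 52 51 78 78 79 78 52 52 51 52 52 51 52]
 [52 51 52 53 79 79 79 78 52 52 54 53 52 52 53]
 [52 53 53 52 53 53 66 67 67 51 51 52 54 53 53]
 [52 51 53 53 52 52 52 52 70 69 53 52 53 53 52]
 [52 51 52 53 51 52 52 52 52 71 70 52 51 53 52]]
```

Run:
```python
from h import *
import pickle
w=pickle.load(open("w2.pkl","rb"));P=pts(w)
m=(P[...,2]>.0735)&(P[...,2]<.083);v,u=np.where(m);k=(u>270)&(u<286)&(v>165)&(v<190);v,u=v[k],u[k]
c=np.array([u.mean(),v.mean()]);print(c,len(u),cv2.minAreaRect(np.c_[u,v].astype(np.float32)))
for h in(.076,.078):print(ray(w,*c,h))
X=np.array([ray(w,a,b,.078) for a,b in zip(u,v)])[:,:2];d=X-X.mean(0);l,V=np.linalg.eigh(d.T@d);print("long axis",V[:,1],np.degrees(np.arctan2(V[1,1],V[0,1])),np.sqrt(l/len(u)*12))
s=arm.observe();Rm=R.from_rotvec(s["ee_rot"]).as_matrix();print("tool y ang",np.degrees(np.arctan2(Rm[1,1],Rm[0,1])))
# ring far end
m=(P[...,2]>.057)&(P[...,2]<.1);v,u=np.where(m);k=(u>270)&(u<325)&(v>150)&(v<205);X=P[v[k],u[k]];t=(X-[.5665,-.295,0])@Rm;i=np.argsort(t[:,1])[-15:];print(np.round(X[i].mean(0),4),np.round(t[i].mean(0),4),t.min(0),t.max(0))
```

```text
[277.07407407 177.09259259] 162 ((277.0, 177.0), (18.0, 8.0), 90.0)
[ 0.56772077 -0.29435687  0.076     ]
[ 0.56733952 -0.29442164  0.078     ]
long axis [-0.98848646 -0.15130937] -171.29718616013116 [0.00895779 0.0198817 ]
tool y ang 102.76113067799625
[ 0.5609 -0.2564  0.0899] [-0.003   0.0389 -0.0899] [-0.02595871 -0.00422953 -0.09194633] [ 0.02101926  0.03936537 -0.06004577]
```

{"op": "arm_command", "data": {"targets": [[[0,0,0,0,0,0.065],[0.0047,-0.0047,0.034,0,0,0],[0,0,0.034,0,0,0],[0,0,0.034,0,0,0],[0,0,0.034,0,0,0],[0,0,0.034,0,0,0],[0,0,0,0,0,0],[0,0,0,0,0,0]]], "jaw": 0.017}}

```text
clock: 4.3
position: [0.5679, -0.2957, 0.1324]
ee_rot: [-0.249, 3.13, -0.001]
force: [1.4, -0.0, -0.2]
width: 0.183
gripper_force: 0.0
```

Run:
```python
from h import *
import pickle
st();w=cam("wrist");P=pts(w)
pickle.dump({k:w[k] for k in("pixels","z_map","P","Q","fx","fy","cx","cy")},open("w3.pkl","wb"))
save(w,"f.png",(180,150,380,300),4)
s=arm.observe();Rm=R.from_rotvec(s["ee_rot"]).as_matrix()
t=(P-s["position"])@Rm
m=(P[...,2]>.0735)&(P[...,2]<.083)&(np.hypot(t[...,0],t[...,1])<.018)
v,u=np.where(m);print(len(u),u.min(),u.max(),v.min(),v.max());X=t[m];print("head in tool",np.median(X,0),X.min(0),X.max(0))
d=X[:,:2]-X[:,:2].mean(0);l,V=np.linalg.eigh(d.T@d);print(V[:,1],np.sqrt(l/len(d)*12))
```

```text
4.3 [ 0.5679 -0.2957  0.1324] [[-0.987, -0.158, 0.001], [-0.158, 0.987, -0.001], [-0.001, -0.001, -1.0]] [ 1.41 -0.02 -0.25] 0.183473127680984
491 277 292 221 254
head in tool [0.00109904 0.00213363 0.05486656] [-0.00968282 -0.00267738  0.05272975] [0.01075953 0.00645151 0.05933425]
[-0.99999676  0.00254511] [0.00885064 0.02058441]
```

View pics/f.png

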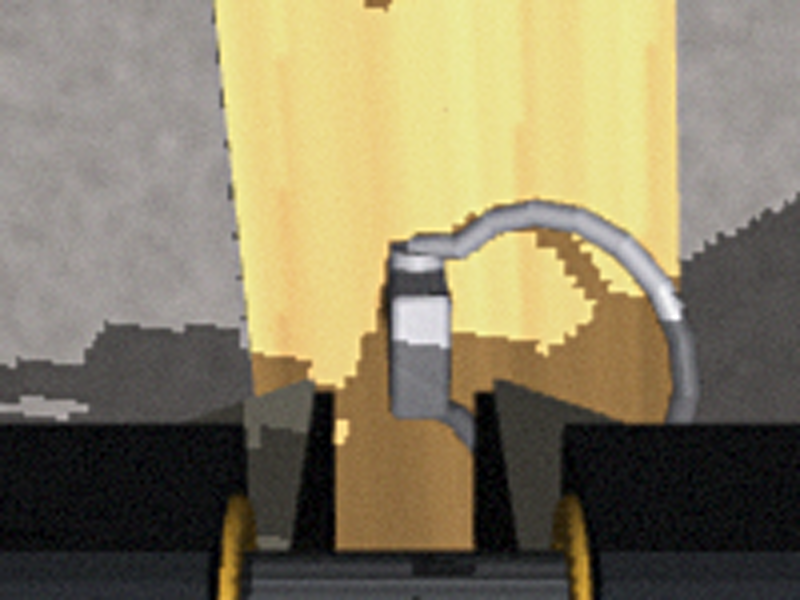

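The fingers and head are parallel. The head (crop 388–450, 295–415) is about 2 mm toward +y from the gap centre, and the ring's far side clears the right finger.

{"op": "arm_command", "data": {"targets": [[[0.0005,0.002,0,0,0,0],[0,0,0.018,0,0,0],[0,0,0.018,0,0,0],[0,0,0.0174,0,0,0],[0,0,0,0,0,0],[0,0,0,0,0,0]]]}}

```text
clock: 5.1
position: [0.5664, -0.2938, 0.0777]
ee_rot: [0.249, -3.132, 0.0]
force: [-0.2, 0.0, -0.5]
width: 0.187
gripper_force: 0.0
```

{"op": "arm_command", "data": {"targets": [[[0,0,0,0,0,0],[0,0,0,0,0,0],[0,0,0,0,0,0],[0,0,0,0,0,0]]], "jaw": 0.0, "newtons": 30}}

```text
clock: 5.6
position: [0.5667, -0.2938, 0.0782]
ee_rot: [-0.25, 3.131, -0.001]
force: [0.6, -0.4, 4.2]
width: 0.096
gripper_force: 30.9
```

{"op": "arm_command", "data": {"targets": [[[0,0,-0.03,0,0,0],[0,0,-0.04,0,0,0],[0,0,-0.05,0,0,0],[0,0,-0.04,0,0,0],[0,0,0,0,0,0]]]}}

```text
clock: 6.22
position: [0.5676, -0.2945, 0.2411]
ee_rot: [-0.249, 3.127, -0.004]
force: [-0.2, 0.2, -1.7]
width: 0.095
gripper_force: 30.4
```

{"op": "arm_command", "data": {"targets": [[[0.0024,0.053,0,0,0,0],[0.0024,0.053,0,0,0,0],[0.0024,0.053,0,0,0,0],[0.0024,0.053,0,0,0,0],[0.0024,0.053,0,0,0,0],[0.0024,0.053,0,0,0,0],[0.0024,0.053,0,0,0,0],[0.0024,0.053,0,0,0,0.1],[0,0,0,0,0,0.12],[0,0,0,0,0,0.13]]]}}

```text
clock: 7.48
position: [0.4791, 0.1228, 0.2365]
ee_rot: [-0.302, -3.125, 0.001]
force: [0.5, -1.3, -0.3]
width: 0.092
gripper_force: 30.4
```

{"op": "arm_command", "data": {"targets": [[[0,0,0,0,0,0],[0,0,0,0,0,0],[0,0,0,0,0,0]]]}}

```text
clock: 7.85
position: [0.4801, 0.1218, 0.2375]
ee_rot: [-0.297, -3.127, 0.0]
force: [0.4, 0.3, -1.4]
width: 0.097
gripper_force: 30.4
```

Run:
```python
from h import *
import pickle
st();w=cam("wrist")
pickle.dump({k:w[k] for k in("pixels","z_map","P","Q","fx","fy","cx","cy")},open("w4.pkl","wb"))
save(w,"g.png",(200,160,360,280),5)
```

```text
7.85 [0.4801 0.1218 0.2375] [[-0.982, 0.188, -0.0], [0.188, 0.982, -0.0], [0.0, -0.0, -1.0]] [ 0.39  0.31 -1.43] 0.09703687447340503
```

View pics/g.png

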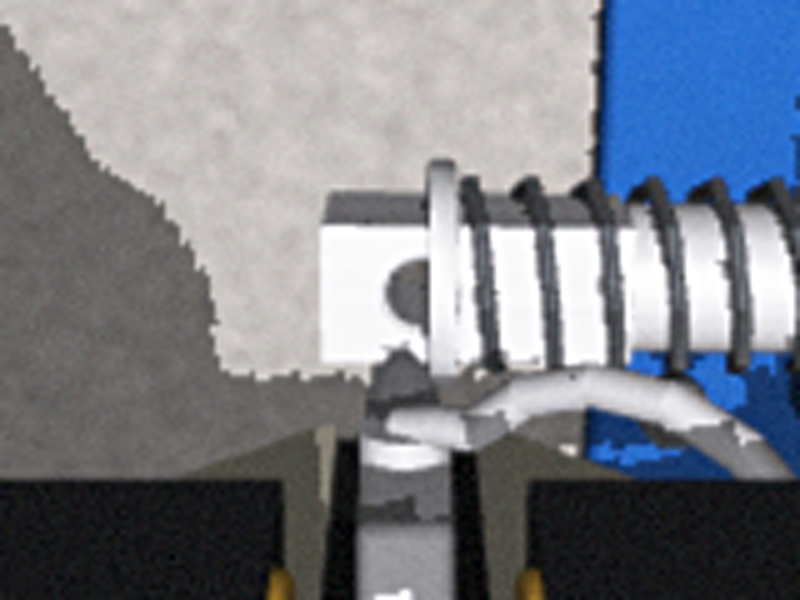

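The crop shows the hole's free-end edge at (386,292), the washer face at (428,270), the shaft end at 320, the shaft sides at 225 and 362, and the pin's nose at (402,350). I work out the nose-to-hole offset.

Run:
```python
from h import *
import pickle,sys
np.set_printoptions(linewidth=220,threshold=sys.maxsize)
w=pickle.load(open("w4.pkl","rb"));P=pts(w);g=cv2.cvtColor(w["pixels"],cv2.COLOR_RGB2GRAY)
s=arm.observe();Rm=R.from_rotvec(s["ee_rot"]).as_matrix();p=np.array(s["position"])
def proj(t):
    c=w["Q"].T@(Rm@np.array(t)+p-w["P"]);return w["cx"]+w["fx"]*c[0]/c[2],w["cy"]+w["fy"]*c[1]/c[2]
for z in(.028,.0582,.070):print(z,proj([0,0,z]))
print(g[224:250,268:296])
print(np.round(P[224:250,268:296:1,2]*1000).astype(int))
print(g[203:226,274:288])
```

```text
0.028 (np.float64(282.54665828021285), np.float64(257.2762262130411))
0.0582 (np.float64(282.309166801157), np.float64(236.80107575006866))
0.07 (np.float64(282.2331224211341), np.float64(230.2449663308069))
[[248 248 249 249 249 248 249 249 250 250 238 228 198 146 118 109  90  91 243 245 244 244 249 226 246 252 255 175]
 [249 249 248 248 249 248 249 248 249 251 251 241 236 228 207 203 118  88 238 239 240 243 247 244 249 252 255 174]
 [249 249 249 249 249 249 249 249 249 250 251 251 249 243 236 240 147  91 232 238 234 237 242 245 247 250 255 207]
 [249 249 249 248 248 248 248 249 250 250 252 254 254 254 254 255 203 146 228 236 233 237 238 244 249 251 255 255]
 [249 248 249 248 249 248 249 250 251 254 255 255 216 200 253 255 255 180 221 230 230 234 238 244 249 250 254 255]
 [249 249 248 250 249 249 249 250 218 193 194 189 154 175 255 255 255 188 221 226 226 228 234 243 249 250 254 255]
 [250 250 250 250 250 251 252 255 255 198 116  90  86  91 178 255 255 188 218 230 226 226 229 228 251 254 255 255]
 [252 253 253 253 252 254 255 255 255 159  79  78  81  71  87 180 255 188 214 224 225 2
[... 5747 characters left out ...]
1 253 243 160 114 108 104 105 104  93  92 255 255]
 [250 252 253 218  98  81 102 110 106 104  92  88 255 255]
 [250 252 239 183 102  93 104 103  94 101  92  92 255 255]
 [249 249 224 134  88  90 103 101 106 104  72  85 255 254]
 [251 250 223 126  83  89 100 104 107 102  94  93 255 254]
 [251 250 228 131  91  91 100 106 100 106  92  89 254 253]
 [251 250 229 164  99  90 100  99 102 108  88  89 253 251]
 [248 250 232 218 120  92  97 100 107 102  95  92 251 250]
 [248 250 242 228 172 106  89  95 106 106  95  89 254 250]
 [248 250 249 241 223 164  94  93  96  98  90  96 248 247]
 [249 249 250 250 238 228 198 146 118 109  90  91 243 245]
 [249 248 249 251 251 241 236 228 207 203 118  88 238 239]]
```

Run:
```python
from h import *
import pickle
w=pickle.load(open("w4.pkl","rb"))
s=arm.observe();Rm=R.from_rotvec(s["ee_rot"]).as_matrix();p=np.array(s["position"])
T=lambda u,v,h:np.round(((ray(w,u,v,h)-p)@Rm)*1000,2)
for dz in(0,.002):
    print("nose",T(280,233.5,p[2]-.070+dz),"shank",T(280,239.5,.180+dz),"hole edge",T(276.6,218.1,.14+dz),"end",T(263.8,218.3,.14+dz),"washer top face",T(285,218,.147+dz))
    a=T(266,204.6,.14+dz);b=T(266,231.9,.14+dz);a2=T(320,205,.14+dz);print("sides",a,b)
s1=cv2.cvtColor(w["pixels"],cv2.COLOR_RGB2GRAY)
# shaft slope: near-side edge row at columns
for c in (266,272,300,320,322):
    col=s1[195:240,c].astype(int);print(c,col)
```

```text
nose [-2.2  -1.42 70.  ] shank [-1.51 -1.4  57.59] hole edge [-0.65 -3.91 97.59] end [ -0.81 -13.04  97.59] washer top face [ 1.65  1.99 90.59]
sides [  9.34 -11.36  97.6 ] [-11.1  -11.59  97.59]
nose [-1.47 -1.42 68.  ] shank [-0.74 -1.39 55.59] hole edge [-1.000e-02 -3.890e+00  9.559e+01] end [ -0.17 -12.94  95.59] washer top face [ 2.28  1.97 88.59]
sides [  9.89 -11.28  95.6 ] [-10.38 -11.5   95.59]
266 [197 203 204 146 112 105 104 102  96 108 244 255 252 250 250 250 250 251
 251 250 249 250 248 249 250 249 249 249 248 249 249 250 250 250 250 250
 254 228 197 189 107  94 101 101 108]
272 [188 190 194 136 105 103 109 107 101 101 206 255 253 250 249 250 250 251
 250 249 249 249 249 250 250 249 248 247 249 249 249 249 248 249 249 250
 252 226 200 200 191 123 102 100 111]
300 [202 202 200 162 110 100 110 100 100 100 168 255 254 252 252 253 253 253
 254 253 254 254 255 253 255 255 254 254 255 255 255 255 255 255 230 136
 116  75  33  79  99  82  99 146 178]
320 [ 69  56  61  61  63  65  61  66  62  45  83 109  99  95 114 116 138 146
 144 147 118 101 106 126 179 201 201 192 198 208 255 255 255 255 255 255
 255 239 150 162 191 208 219 224 213]
322 [102 106 108 100  98 106 102  64  68  55  90 100 105  96  94  95  94 105
 111 115 118 127 113 107  92  89  92  75  70  68  69  71  71  80  69  68
  73  72  92 155 183 202 213 226 218]
```

{"op": "arm_command", "data": {"targets": [[[0.0012,0.0005,0.005,0,0,0],[0,0,0.005,0,0,0],[0,0,0.005,0,0,0],[0,0,0.003,0,0,0],[0,0,0,0,0,0],[0,0,0,0,0,0]]]}}

```text
clock: 8.65
position: [0.4792, 0.1228, 0.2198]
ee_rot: [0.299, 3.127, 0.0]
force: [-0.5, -0.7, -1.1]
width: 0.09
gripper_force: 30.4
```

Run:
```python
from h import *
import pickle,sys
np.set_printoptions(linewidth=220,threshold=sys.maxsize)
st();w=cam("wrist")
pickle.dump({k:w[k] for k in("pixels","z_map","P","Q","fx","fy","cx","cy")},open("w5.pkl","wb"))
P=pts(w);g=cv2.cvtColor(w["pixels"],cv2.COLOR_RGB2GRAY)
print(g[210:244,258:296])
print(np.round(P[218:244,268:292,2]*1000).astype(int))
```

```text
8.65 [0.4792 0.1228 0.2198] [[-0.982, 0.19, 0.0], [0.19, 0.982, 0.0], [-0.0, 0.0, -1.0]] [-0.51 -0.75 -1.08] 0.08970997970102618
[[198 198 202 201 164 108 102 106 106 110 108 105 108 105 109 103 109 111 107 106 110 106 104 105 108 101  70 202 220 217 217 221 217 132  79  58  64  63]
 [194 199 200 200 149 101 100 103 102 101  98 103 107  99 103 106  96 102  99  99 105 108 102 105 105  99  83 210 232 224 219 217 213 131 106  51  56  66]
 [192 196 207 195 134  95  92  92  95  94  89  91  94  91  91  97  98 101  94  99  93  99 101  94  96  88  73 224 236 228 221 227 221 124  91  59  57  64]
 [192 197 203 199 144 117 127 125 119 124 126 103  99  97  95 110 111 113 111 108 114 113 114 112 112  84  83 226 240 234 228 225 217 140 116  75  55  83]
 [193 201 205 219 255 255 255 255 255 255 255 255 255 255 255 247 242 244 243 241 242 242 243 243 244 241 194 231 243 236 233 230 223 239 244 182  77 113]
 [196 200 201 226 254 254 254 254 254 254 254 254 255 254 254 254 254 254 254 255 254 254 254 254 255 255 235 233 243 240 236 234 232 254 255 237 104 103]
 [192 199 201 227 252 251 250 251 250 250
[... 6174 characters left out ...]
8 143]
 [142 142 142 142 143 142 361 168 169 171 170 170 170 170 171 170 169 168 166 149 148 148 149 142]
 [142 141 143 141 143 143 168 169 171 172 172 172 173 361 172 171 171 169 168 163 149 148 148 143]
 [143 141 143 142 143 166 170 170 173 174 174 174 175 173 174 173 173 170 168 166 147 147 148 142]
 [143 142 142 142 143 166 171 173 174 175 174 176 176 176 175 175 173 172 171 167 147 148 148 142]
 [142 143 142 143 142 169 361 175 176 176 177 202 204 202 204 204 205 205 206 206 205 207 206 206]
 [142 142 142 143 142 171 176 177 199 199 204 204 204 204 205 204 207 206 206 207 207 208 208 208]
 [  2   3   3   2   2 200 200 200 201 204 203 204 204 205 205 206 205 207 208 207 207 207 207 208]]
```

Run:
```python
from h import *
import pickle
w=pickle.load(open("w5.pkl","rb"))
s=arm.observe();Rm=R.from_rotvec(s["ee_rot"]).as_matrix();p=np.array(s["position"])
T=lambda u,v,h:np.round(((ray(w,u,v,h)-p)@Rm)*1000,2)
for dz in(0.,.002):
    print("nose front edge",T(280,229.5,p[2]-.07+dz),"hole edge",T(275,227.2,.14+dz),"hole +x rim",T(283,220.6,.14+dz),"sides",T(264,213.5,.14+dz),T(264,239,.14+dz),"end",T(261.3,227,.14+dz),"washerface top",T(284.6,221,.147+dz))
```

```text
nose front edge [ 0.51 -1.4  70.  ] hole edge [-1.36 -4.75 79.88] hole +x rim [ 3.26  0.57 79.88] sides [  8.16 -11.95  79.88] [ -9.75 -12.18  79.89] end [ -1.23 -13.86  79.88] washerface top [ 5.27  1.54 72.88]
nose front edge [ 1.22 -1.39 68.  ] hole edge [-0.67 -4.71 77.88] hole +x rim [ 3.91  0.55 77.88] sides [  8.77 -11.85  77.88] [ -8.98 -12.08  77.89] end [ -0.53 -13.75  77.88] washerface top [ 5.92  1.52 70.88]
```

{"op": "arm_command", "data": {"targets": [[[0,-0.0003,0.002,0,0,0],[0,0,0.002,0,0,0],[0,0,0.002,0,0,0],[0,0,0.002,0,0,0],[0,0,0.001,0,0,0],[0,0,0,0,0,0]]]}}

```text
clock: 9.45
position: [0.479, 0.1224, 0.2107]
ee_rot: [-0.3, -3.127, 0.0]
force: [0.1, -0.5, -1.7]
width: 0.095
gripper_force: 30.4
```

{"op": "arm_command", "data": {"targets": [[[0,0,0.001,0,0,0],[0,0,0.001,0,0,0],[0,0,0,0,0,0]]]}}

```text
clock: 9.82
position: [0.479, 0.1224, 0.2087]
ee_rot: [-0.299, -3.127, 0.0]
force: [-0.1, -1.1, -0.6]
width: 0.095
gripper_force: 30.4
```

{"op": "arm_command", "data": {"targets": [[[0,0,0.001,0,0,0],[0,0,0.001,0,0,0],[0,0,0.001,0,0,0],[0,0,0,0,0,0]]]}}

```text
clock: 10.32
position: [0.4791, 0.1225, 0.2057]
ee_rot: [0.299, 3.127, 0.0]
force: [0.3, 0.2, 0.5]
width: 0.09
gripper_force: 30.4
```

{"op": "arm_command", "data": {"targets": [[[0,0,0.001,0,0,0],[0,0,0.001,0,0,0],[0,0,0.001,0,0,0],[0,0,0,0,0,0]]]}}

```text
clock: 10.82
position: [0.4792, 0.1226, 0.2028]
ee_rot: [0.299, 3.127, 0.0]
force: [0.4, -0.7, 0.9]
width: 0.098
gripper_force: 30.4
```

{"op": "arm_command", "data": {"targets": [[[0,0.0006,0.001,0,0,0],[0,0.0004,0.001,0,0,0],[0,0.0004,0.001,0,0,0],[0,0.0002,0.001,0,0,0],[0,0,0,0,0,0]]]}}

```text
clock: 11.45
position: [0.4793, 0.1238, 0.1986]
ee_rot: [-0.3, -3.127, 0.001]
force: [1.0, -3.1, 1.3]
width: 0.095
gripper_force: 30.5
```

{"op": "arm_command", "data": {"targets": [[[0,0.0002,0.001,0,0,0],[0,0.0002,0.001,0,0,0],[0,0,0.001,0,0,0],[0,0,0,0,0,0]]]}}

```text
clock: 11.95
position: [0.4793, 0.1242, 0.1955]
ee_rot: [-0.3, -3.127, 0.001]
force: [0.3, -4.7, 1.5]
width: 0.097
gripper_force: 30.5
```

{"op": "arm_command", "data": {"targets": [[[0,0,0.002,0,0,0],[0,0,0.002,0,0,0],[0,0,0.002,0,0,0],[0,0,0.002,0,0,0],[0,0,0,0,0,0]]]}}

```text
clock: 12.58
position: [0.4793, 0.1242, 0.1874]
ee_rot: [-0.3, -3.127, 0.001]
force: [0.9, -4.4, -0.4]
width: 0.095
gripper_force: 30.5
```

{"op": "arm_command", "data": {"targets": [[[0,0,0.002,0,0,0],[0,0,0.002,0,0,0],[0,0,0.002,0,0,0],[0,0,0.002,0,0,0],[0,0,0,0,0,0]]]}}

```text
clock: 13.2
position: [0.4793, 0.1242, 0.1794]
ee_rot: [-0.3, -3.127, 0.001]
force: [2.1, -4.4, 1.0]
width: 0.099
gripper_force: 30.4
```

{"op": "arm_command", "data": {"targets": [[[0,0,0.002,0,0,0],[0,0,0.002,0,0,0],[0,0,0.002,0,0,0],[0,0,0.002,0,0,0],[0,0,0,0,0,0]]]}}

```text
clock: 13.82
position: [0.4793, 0.124, 0.1715]
ee_rot: [-0.3, -3.127, 0.001]
force: [0.8, -5.3, 0.6]
width: 0.093
gripper_force: 30.4
```

{"op": "arm_command", "data": {"targets": [[[0,0,0.001,0,0,0],[0,0,0.001,0,0,0],[0,0,0,0,0,0]]]}}

```text
clock: 14.2
position: [0.4793, 0.124, 0.1695]
ee_rot: [-0.3, -3.127, 0.001]
force: [0.5, -5.8, 1.5]
width: 0.094
gripper_force: 30.4
```

{"op": "arm_command", "data": {"targets": [[[0,0,0.001,0,0,0],[0,0,0.0005,0,0,0],[0,0,0,0,0,0]]]}}

```text
clock: 14.58
position: [0.4793, 0.124, 0.1682]
ee_rot: [-0.3, -3.127, 0.001]
force: [-0.2, -6.9, 3.8]
width: 0.094
gripper_force: 30.4
```

{"op": "arm_command", "data": {"targets": [[[0,0,0.0005,0,0,0],[0,0,0,0,0,0]]]}}

```text
clock: 14.82
position: [0.4794, 0.124, 0.1681]
ee_rot: [-0.3, -3.127, 0.0]
force: [-1.9, -6.2, 10.8]
width: 0.09
gripper_force: 30.5
```

Seated: the force rises sharply at the expected height. I let go and rise.

{"op": "arm_command", "data": {"targets": [[[0,0,-0.0003,0,0,0],[0,0,0,0,0,0],[0,0,0,0,0,0],[0,0,-0.005,0,0,0],[0,0,-0.015,0,0,0],[0,0,-0.03,0,0,0],[0,0,-0.03,0,0,0],[0,0,-0.03,0,0,0],[0,0,0,0,0,0],[0,0,0,0,0,0]]], "jaw": 0.017}}

```text
clock: 16.08
position: [0.4792, 0.1244, 0.2781]
ee_rot: [0.299, 3.127, 0.0]
force: [-0.0, -1.0, -0.8]
width: 0.182
gripper_force: 0.0
```

Run:
```python
from h import *
st();w=cam("wrist");P=pts(w)
save(w,"i.png",(200,130,400,280),4)
s=arm.observe();Rm=R.from_rotvec(s["ee_rot"]).as_matrix();t=(P-s["position"])@Rm
m=(P[...,2]>.155)&(P[...,2]<.21)&(t[...,2]>.03)&(abs(t[...,0])<.03)&(abs(t[...,1])<.06)
q=t[m];z=P[m][:,2];print(len(q))
h=(abs(q[:,1])<.008)&(abs(q[:,0])<.012)&(z>.16);print("head top z",np.median(z[h]),np.median(q[h],0),q[h].min(0),q[h].max(0))
i=np.argsort(q[:,1])[-15:];print("ring end",q[i].mean(0),z[i].mean(),q.min(0),q.max(0))
```

```text
16.075 [0.4792 0.1244 0.2781] [[-0.982, 0.19, 0.0], [0.19, 0.982, 0.0], [-0.0, 0.0, -1.0]] [-0.04 -1.   -0.76] 0.18249247165843038
1093
head top z 0.16787691550707706 [-0.00021176 -0.00128261  0.10978259] [-0.01135444 -0.00585396  0.10815485] [0.00860047 0.0025187  0.11737816]
ring end [-0.00198829  0.03625907  0.09636455] 0.18127736272312736 [-0.02530346 -0.00591919  0.09450199] [0.02200901 0.03658066 0.12265354]
```

View pics/i.png

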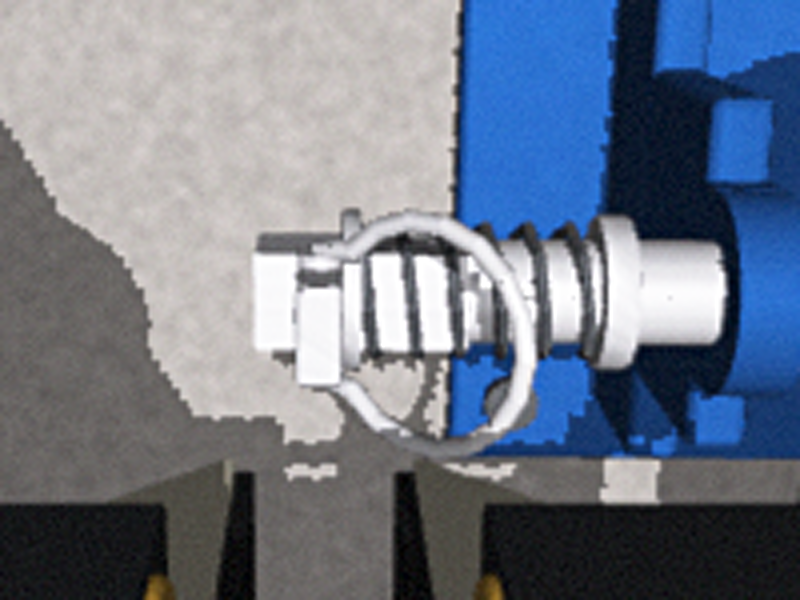

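The pin is home (head top reads at the right height) and the ring is still open, its far end at crop (530,330). Next I check the wrist joint for a quarter turn.

Run:
```python
from h import *
print(np.round(arm.observe()["joints"],3))
```

```text
[-0.676  0.192  0.377  1.858 -0.079  1.107  1.109]
```

{"op": "arm_command", "data": {"targets": [[[0,0,0,0,0,-0.175],[0,0,0,0,0,-0.175],[0,0,0,0,0,-0.175],[0,0,0,0,0,-0.175],[0,0,0,0,0,-0.175],[0,0,0,0,0,-0.175],[0,0,0,0,0,-0.175],[0,0,0,0,0,-0.175],[0,0,0,0,0,-0.17],[0,0,0,0,0,0]]], "jaw": 0.03}}

```text
clock: 17.38
position: [0.479, 0.1242, 0.2772]
ee_rot: [1.996, -2.424, -0.001]
force: [0.2, 0.5, -0.2]
width: 0.328
gripper_force: 0.0
```

{"op": "arm_command", "data": {"targets": [[[-0.0275,0,0,0,0,0],[-0.0275,0,0,0,0,0],[0,0,0,0,0,0],[0,0,0,0,0,0]]]}}

```text
clock: 17.88
position: [0.4897, 0.1777, 0.2776]
ee_rot: [1.995, -2.426, 0.0]
force: [0.7, 0.6, 0.5]
width: 0.327
gripper_force: 0.0
```

Run:
```python
from h import *
st();print(arm.observe()["joints"][6])
```

```text
17.875 [0.4897 0.1777 0.2776] [[-0.193, -0.981, -0.001], [-0.981, 0.193, -0.001], [0.001, 0.001, -1.0]] [0.69 0.59 0.51] 0.32731497497393164
2.534317350506223
```

Joint 7 would run out of range further along, so I take the half turn the other way.

{"op": "arm_command", "data": {"targets": [[[0,0,0,0,0,0.175],[0,0,0,0,0,0.175],[0,0,0,0,0,0.175],[0,0,0,0,0,0.175],[0,0,0,0,0,0.175],[0,0,0,0,0,0.175],[0,0,0,0,0,0.175],[0,0,0,0,0,0.175],[0,0,0,0,0,0.175],[0,0,0,0,0,0.175]]]}}

```text
clock: 19.12
position: [0.4898, 0.1771, 0.278]
ee_rot: [-0.593, -3.085, 0.0]
force: [-0.2, -0.0, 1.1]
width: 0.325
gripper_force: 0.0
```

{"op": "arm_command", "data": {"targets": [[[0,0,0,0,0,0.175],[0,0,0,0,0,0.175],[0,0,0,0,0,0.175],[0,0,0,0,0,0.175],[0,0,0,0,0,0.175],[0,0,0,0,0,0.175],[0,0,0,0,0,0.175],[0,0,0,0,0,0.166],[0,0,0,0,0,0],[0,0,0,0,0,0]]]}}

```text
clock: 20.38
position: [0.4898, 0.1779, 0.278]
ee_rot: [-2.421, -2.002, 0.0]
force: [-0.4, -0.5, 0.4]
width: 0.325
gripper_force: 0.0
```

Run:
```python
from h import *
st();s=arm.observe();print(s["joints"][6])
Rm=R.from_rotvec(s["ee_rot"]).as_matrix();print("pin in tool",(np.array([.4793,.1240,.153])-s["position"])@Rm)
```

```text
20.375 [0.4898 0.1779 0.278 ] [[0.188, 0.982, -0.0], [0.982, -0.188, 0.0], [-0.0, -0.0, -1.0]] [-0.38 -0.52  0.37] 0.3250816081799263
-0.4361636244638275
pin in tool [-0.05489555 -0.00019257  0.12503215]
```

{"op": "arm_command", "data": {"targets": [[[0,0,0.022,0,0,0],[0,0,0.022,0,0,0],[0,0,0.022,0,0,0],[0,0,0.021,0,0,0],[0,0,0,0,0,0],[0,0,0,0,0,0]]]}}

```text
clock: 21.12
position: [0.4903, 0.1783, 0.1918]
ee_rot: [2.423, 2.0, 0.001]
force: [-0.5, 0.8, 1.1]
width: 0.327
gripper_force: 0.0
```

{"op": "arm_command", "data": {"targets": [[[-0.008,0,0,0,0,0],[-0.008,0,0,0,0,0],[-0.008,0,0,0,0,0],[-0.008,0,0,0,0,0],[-0.008,0,0,0,0,0],[0,0,0,0,0,0]]]}}

```text
clock: 21.88
position: [0.4819, 0.1378, 0.191]
ee_rot: [-2.425, -1.997, 0.001]
force: [-0.9, -0.8, -0.6]
width: 0.326
gripper_force: 0.0
```

{"op": "arm_command", "data": {"targets": [[[-0.008,0,0,0,0,0],[-0.008,0,0,0,0,0],[-0.008,0,0,0,0,0],[-0.008,0,0,0,0,0],[-0.008,0,0,0,0,0],[-0.005,0,0,0,0,0],[0,0,0,0,0,0]]]}}

```text
clock: 22.75
position: [0.4737, 0.0943, 0.1911]
ee_rot: [2.424, 1.998, -0.0]
force: [-0.8, -0.3, -0.1]
width: 0.323
gripper_force: 0.3
```

```bash
cat > ring.py <<'E'
from h import *
f=np.array([-.19,-.982]);l=np.array([.982,-.19]);o=np.array([.4793,.124])
for n in("wrist","scene"):
    w=cam(n);P=pts(w);d=P[...,:2]-o;X,Y,Z=d@f*1000,d@l*1000,P[...,2]*1000-140
    for a,b in((-60,-48),(-48,-36),(-36,-24),(-24,-12),(-12,0),(0,12),(12,24),(24,36),(36,48),(48,56)):
        m=(X>=a)&(X<b)&(abs(Y)<26)&(Z>-60)&(Z<70)
        h,e=np.histogram(Z[m],np.arange(-60,71,10));print(n,a,h)
E
python3 ring.py
```

```text
wrist -60 [   0    0    0    0   13  251 1060    1    0    0    0    0    0]
wrist -48 [  0   0   0   0  10 280 793   0   0   0   0   0   0]
wrist -36 [  0   0   0   0   7 185 826   0   0   0   0   0   0]
wrist -24 [  0   0   0   0  15  66 850   0   0   0   0   0   0]
wrist -12 [  0   0   0   0  28 131 847 259 377   0   0   0   0]
wrist 0 [  0   0   0   0   0   0   0 419 473   0   0   0   0]
wrist 12 [  0   0   0   0   0   0  70  74 362 145 457 550 625]
wrist 24 [  0   0   0   0   0   0   0   0  20  97 101  73  24]
wrist 36 [  0   0   0   0   0   0   0   0   0 452  12   0  10]
wrist 48 [0 0 0 0 0 0 0 0 0 0 0 0 0]
scene -60 [ 0  0  0  0 10 30 37  0  0  0  0  0  0]
scene -48 [ 0  0  0  0  9 32 19  0  0  0  0  0  0]
scene -36 [ 0  0  0  0 10 25 28  0  0  0  0  0  0]
scene -24 [ 0  0  0  1 12 29 29  0  0  0  0  0  0]
scene -12 [ 0  0  1  3 13 22 31  3  3  0  0  0  0]
scene 0 [ 0  1  8  3 15 19 18 19 12  0  0  0  0]
scene 12 [ 0  0  0  0  7 14  3  4  5  0  0  0  0]
scene 24 [ 0  0  0  0  0  0  0  0 13  1  0  0  0]
scene 36 [0 0 0 0 0 0 0 0 3 2 0 0 0]
scene 48 [0 0 0 0 0 0 0 0 0 0 0 0 0]
```

The ring is over the head and about 57° forward. Now press it down past the free end.

{"op": "arm_command", "data": {"targets": [[[-0.002,0,0.006,0,0,0],[0,0,0.006,0,0,0],[0,0,0.006,0,0,0],[0,0,0.006,0,0,0],[0,0,0.006,0,0,0],[0,0,0,0,0,0]]]}}

```text
clock: 23.6
position: [0.4733, 0.093, 0.1606]
ee_rot: [2.423, 1.999, -0.001]
force: [0.4, -0.1, -0.3]
width: 0.326
gripper_force: 0.1
```

{"op": "arm_command", "data": {"targets": [[[0,0,0.006,0,0,0],[0,0,0.006,0,0,0],[0,0,0.006,0,0,0],[0,0,0.006,0,0,0],[0,0,0.006,0,0,0],[0,0,0,0,0,0]]]}}

```text
clock: 24.35
position: [0.473, 0.0928, 0.1305]
ee_rot: [-2.423, -1.999, 0.002]
force: [0.5, -0.3, 0.0]
width: 0.327
gripper_force: 0.2
```

```bash
python3 ring.py | grep -E "scene|wrist (0|12|24|36)"
```

```text
wrist 0 [   0    0    0    0    0  100  215  191  984    0   93 5041 5990]
wrist 12 [  0   0   0 174 517 558 591 241   0  71 308 298  91]
wrist 24 [  0   0   0  48 101  78  48  86 189 296 104   0   0]
wrist 36 [  0   0   0  28  25   0  14 212 186  10   0   0   0]
scene -60 [ 0  0  0  0 11 31 35  0  0  0  0  0  0]
scene -48 [ 0  0  0  0  8 35 17  0  0  0  0  0  0]
scene -36 [ 0  0  0  0  9 28 26  0  0  0  0  0  0]
scene -24 [ 0  0  0  0 15 26 22  0  0  0  0  0  0]
scene -12 [0 0 0 0 0 0 0 0 0 0 2 5 3]
scene 0 [ 0  0  0  0  0  0  0  0  0  0  2 14 14]
scene 12 [ 0  0  0  0  0  0  0  0  0  1  0  1 11]
scene 24 [ 0  0  0  0  0  0  0  0  0  6  0  2 16]
scene 36 [ 0  0  0  0  0  0  0  0  0  7  0  0 17]
scene 48 [0 0 0 0 0 0 0 0 0 0 0 0 1]
```

{"op": "arm_command", "data": {"targets": [[[0.003,0,0,0,0,0],[0.003,0,0,0,0,0],[0.003,0,0,0,0,0],[0,0,0,0,0,0]]]}}

```text
clock: 24.95
position: [0.4752, 0.1023, 0.1311]
ee_rot: [-2.423, -2.0, -0.0]
force: [-0.8, -0.8, 0.0]
width: 0.323
gripper_force: 0.1
```

{"op": "arm_command", "data": {"targets": [[[0.002,0,0,0,0,0],[0.002,0,0,0,0,0],[0.001,0,0,0,0,0],[0,0,0,0,0,0]]]}}

```text
clock: 25.45
position: [0.476, 0.1065, 0.131]
ee_rot: [2.423, 1.999, -0.001]
force: [-0.1, -2.1, -0.3]
width: 0.325
gripper_force: 0.8
```

{"op": "arm_command", "data": {"targets": [[[0.001,0,0,0,0,0],[0.001,0,0,0,0,0],[0,0,0,0,0,0]]]}}

```text
clock: 25.82
position: [0.4761, 0.1073, 0.1309]
ee_rot: [2.424, 1.998, -0.002]
force: [-0.6, -7.5, 0.4]
width: 0.322
gripper_force: 3.2
```

{"op": "arm_command", "data": {"targets": [[[0.001,0,0,0,0,0],[0.001,0,0,0,0,0],[0,0,0,0,0,0]]]}}

```text
clock: 26.2
position: [0.4763, 0.1083, 0.1308]
ee_rot: [2.424, 1.996, -0.004]
force: [-1.8, -9.9, -0.3]
width: 0.327
gripper_force: 4.8
```

The ring is against its stop (10 N). I back off, rise and look.

{"op": "arm_command", "data": {"targets": [[[-0.005,0,0,0,0,0],[-0.01,0,0,0,0,0],[-0.02,0,0,0,0,0],[-0.02,0,0,0,0,0],[0,0,-0.04,0,0,0],[0,0,-0.04,0,0,0],[0,0,-0.04,0,0,0],[0,0,0,0,0,0],[0,0,0,0,0,0]]]}}

```text
clock: 27.32
position: [0.4659, 0.056, 0.2506]
ee_rot: [-2.423, -1.998, -0.0]
force: [-0.0, 0.3, 0.3]
width: 0.321
gripper_force: 0.0
```

```bash
python3 - <<'E'
from h import *
st();a=cam("scene");w=cam("wrist")
A=cv2.resize(a["pixels"][160:230,370:450,::-1],(480,420),interpolation=2)
B=cv2.resize(w["pixels"][:,:,::-1],(560,420))
B=cv2.resize(B,(320,420)) if 0 else B[:,120:440]
cv2.imwrite("pics/j.png",np.hstack([A,B]))
E
python3 ring.py | grep -E "scene (-12|0|12|24|36)|wrist (-12|0|12|24|36)"
```

```text
27.325 [0.4659 0.056  0.2506] [[0.191, 0.982, -0.0], [0.982, -0.191, 0.0], [0.0, -0.0, -1.0]] [-0.03  0.35  0.27] 0.32084153177278996
wrist -12 [  0   0   0   0   1  52 503  40 154   1   0   0   0]
wrist 0 [  0   0   7  51  20  60 246  84 341   1   0   0   0]
wrist 12 [  0   0   0   0   0   0 115   0   0   0   0   0   0]
wrist 24 [0 0 0 0 0 0 0 0 0 0 0 0 0]
wrist 36 [0 0 0 0 0 0 0 0 0 0 0 0 0]
scene -12 [ 0  1  0  4 12 23 31  2  4  0  0  0  0]
scene 0 [ 0  0 12  4 15 26 24 19 27  0  0  0  0]
scene 12 [ 0  0  0  0  7 15  5  0  0  0  0  0  0]
scene 24 [0 0 0 0 0 0 0 0 0 0 0 0 0]
scene 36 [0 0 0 0 0 0 0 0 0 0 0 0 0]
```

View pics/j.png

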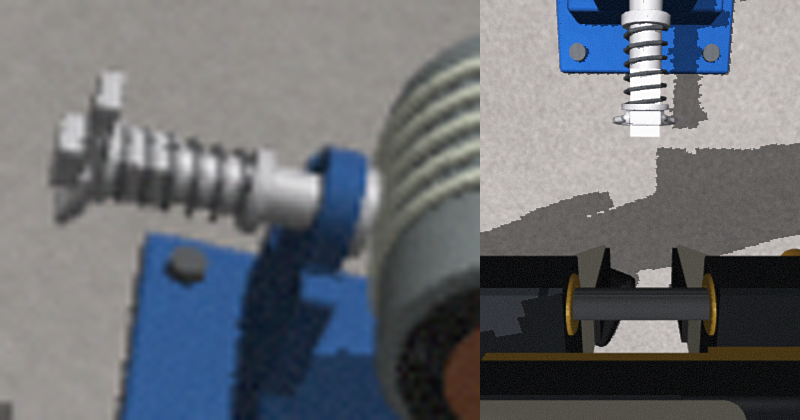

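The ring hangs beside the nose in both views: scene crop (65,205), wrist crop sides at (617,120) and (672,120). A quick numeric check of its angle and the pin's height.

Run:
```python
from h import *
f=np.array([-.19,-.982]);l=np.array([.982,-.19]);o=np.array([.4793,.124])
for n in("wrist","scene"):
    P=pts(cam(n));d=P[...,:2]-o;X,Y,Z=d@f*1000,d@l*1000,P[...,2]*1000-140
    m=(abs(X)<30)&(abs(Y)<28)&(Z>-50)&(((Z<-21))|((Z<5)&(abs(Y)>19)))
    q=np.c_[X,Y,Z][m];print(n,np.round(q[np.argsort(q[:,2])][:40]).astype(int).tolist())
    h=(abs(X)<8)&(abs(Y)<11)&(Z>20)&(Z<40);print("head",h.sum(),np.median(Z[h]),np.median(X[h]),np.median(Y[h]))
```

```text
Traceback (most recent call last):
IndexError: boolean index did not match indexed array along axis 1; size of axis is 1680 but size of corresponding boolean axis is 560
```

Run:
```python
from h import *
f=np.array([-.19,-.982]);l=np.array([.982,-.19]);o=np.array([.4793,.124])
for n in("wrist","scene"):
    P=pts(cam(n));d=P[...,:2]-o;X,Y,Z=d@f*1000,d@l*1000,P[...,2]*1000-140
    m=(abs(X)<30)&(abs(Y)<28)&(Z>-50)&(((Z<-21))|((Z<5)&(abs(Y)>19)))
    q=np.dstack([X,Y,Z])[m];print(n,np.round(q[np.argsort(q[:,2])][:40]).astype(int).tolist())
    h=(abs(X)<8)&(abs(Y)<11)&(Z>20)&(Z<40);print("head",h.sum(),np.median(Z[h]),np.median(X[h]),np.median(Y[h]))
```

```text
wrist [[9, -12, -31], [9, -11, -30], [9, -10, -30], [8, -12, -30], [8, 14, -29], [8, 15, -29], [8, -13, -28], [8, -15, -28], [8, -15, -28], [5, -13, -28], [8, 16, -28], [8, 16, -27], [8, -13, -27], [6, -13, -27], [7, 17, -27], [8, -14, -27], [6, 17, -27], [8, 16, -27], [8, -14, -26], [8, 18, -26], [8, 17, -26], [6, -14, -26], [7, -13, -26], [8, -14, -26], [6, -15, -26], [8, 19, -25], [8, -15, -25], [8, 19, -25], [7, 18, -25], [8, 17, -25], [7, -14, -25], [8, 20, -25], [6, -14, -25], [8, 19, -25], [7, -14, -25], [6, 18, -25], [6, 18, -25], [8, 18, -25], [7, 18, -24], [7, -15, -24]]
head 461 27.98080096896848 1.5856584598080152 1.1700997753231497
scene [[0, 4, -38], [2, 5, -38], [10, 0, -35], [10, 7, -35], [8, 0, -35], [8, 3, -35], [10, 4, -35], [1, 5, -34], [8, 7, -34], [9, -2, -33], [6, 2, -32], [1, 5, -32], [10, 14, -31], [-1, 5, -30], [0, 4, -28], [10, 21, -27], [8, 23, -24], [6, 23, -24], [-2, 9, -23], [-15, 8, -23], [8, 9, -22], [9, 24, -20], [7, 26, -18], [7, 25, -16], [5, 26, -14], [8, 25, -13], [-3, 19, -12], [6, 25, -11], [7, 22, -9], [4, 24, -9], [-2, 20, -9], [6, 26, -8], [-4, 20, -8], [5, 23, -8], [3, 20, -7], [5, 24, -3], [4, 21, -2], [6, 23, -1], [4, 20, 0], [6, 21, 0]]
head 28 25.76724024304545 2.9909722460914008 2.227721711883243
```

```bash
python3 -c "
from cell import arm
print(arm.sign_off())"
```

```text
the job is handed in; nothing more can be done
None
```

I seated the linchpin fully home in the shaft's cross hole, swung its ring over the free end to its stop, released it and handed the job in at about 27.5 s; measured forces stayed near 11 N, and the judge's verdict was not shown to me.

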